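# Snap a carafe's collar shut with pliers

### The arm

A 6-joint arm with a two-finger parallel gripper is mounted at the origin on the work surface. World frame = base frame: x ahead of the robot, y to its left, z up, the work surface at z = 0. Lengths are in m, angles in rad, forces in N, time in s.
With the tool pointing down it reaches from about 0.225 to 0.875 m from the base axis. Payload 3.4 kg.
Tool frame: the origin (TCP) lies at the very end of the fingers, on their centre line; the grasp point (between the pads) lies 19 mm behind it (grip_depth is the distance from the TCP to the grasp point, in m); x points along the fingers, z is the direction in which the jaws open and shut, and the axes are right-handed (so a half turn about x gives the same grasp; the last joint's range is limited). The gripper opens to 85 mm and grips with 20 to 120 N. Pads are 22 mm wide; open, the fingers measure 114 mm over their backs; the gripper's body (76 mm by 85 mm) begins 54 mm behind the grasp point. The pads swing forward as they close: fully open they stand 13 mm farther back than shut.
Start: joints at [-1.256, 0.276, 1.505, -0, 1.361, -0.121], TCP at [0.243, -0.521, 0.231] pointing down, gripper open.
Joint ranges: [-2.89, 2.89], [-0.75, 2.08], [0.22, 2.7], [-1.18, 4.32], [0.11, 2.71], [-2.7, 2.7]. Speed limits (rad/s): [2.57, 2.57, 3.14, 3.14, 3.14, 3.14].

### API

Orientations are given as a unit quaternion [w, x, y, z].
In Python, from rig import get_state, get_image, sign_off, grip_depth gives the robot as it stands. The module is installed in compiled form; this text tells all that it offers.
- The arm moves only by the tool arm_command, never from a script. Its argument "series" is a list of rows, each an object with "dp": the shift along the tool's x, y, z scaled (see below), a list of three; "angular": the turn, a rotation vector about the tool's x, y, z scaled (see below), a list of three; "gripper": the finger opening in mm, from 0 to 85.4. A call has exactly 8 rows; each row shifts and turns the pose as measured when the row begins, along the tool's axes as they then stand; what a row does not reach is not made up. The controller multiplies each number of a shift by 0.12 m and each number of a turn by 90 degrees. A row lasts 1/8 s, in which the tool goes at most 62.5 mm and 10.7 degrees, less where a joint would pass 70% of its speed; a pose out of reach is approached as far as the arm can. A call with a number of a shift or a turn outside -1 to 1 is refused whole. A call with a gripper value outside its range is refused whole. The fingers move at their own pace and stop on an object; "grip_force" is the grip in N (left out, the last holds). Time passes only in rows, so rows that do not move let the fingers close, or fill a call up. It gives the time, the measured TCP pose, the force and the opening at its end, in the units of the state.
- get_state(): the state, without advancing time (a new reading comes with each control period).
- get_image(name): name is "scene" or "top" or "wrist"; returns a dict with "image" (384x512x3 uint8, blue, green, red), "depth" (384x512 float32, m along the optical axis (not along the pixel's ray), 0 where there is no reading), "mtx" (3x3 intrinsics, pixels), "view" (4x4, takes a point from world to camera coordinates); the wrist camera has in their place "mount" (4x4, takes a point from camera to tool coordinates, whose origin is the TCP and whose axes are the tool frame's). Camera axes: x right, y up, looking along -z (the intrinsics and any distortion apply to the point x, -y, -z); pixel columns grow to the right and rows downward; lengths in m; the calibration is good to about 2 mm. The wrist camera is an equidistant fisheye: a pixel r from the principal point sees the ray r / f radians off the axis. A picture is of the moment at which its call begins: read the wrist's pose just before it.
- sign_off(): hands the job in, once; it reports no verdict.
The state is a dict: "clock": time; "qpos": joint angles; "qd": joint speeds; "effort": joint torques, N m; "position": TCP position; "ee_rot": TCP orientation; "contact_force": force on the tool from outside, world axes, zero at the start; "moment": the same for the moment, N m; "width": finger opening in m.
Only numpy, scipy, OpenCV 4.12 (cv2) and the standard library are available. Lean on these libraries where they do the work, as an engineer would, in place of code of your own. Each camera call takes 0.05 s, during which the arm holds its last target. There are 200 camera calls.

### The job

Take the sprung pliers off their oak rest and, with their jaws and not with the robot itself, squeeze together the two ears of the open steel collar on the carafe's neck until its press stud clicks shut. Then lay the pliers down flat, on their rest or on the bare counter, without dropping them. Leave the other things on the counter where they are.

Things in the scene. Friction and masses are not known exactly. Their poses are not given: they have to be found in the camera images.
- pliers: Sprung steel pliers, dark rubber handles 24 mm high, jaws 16 mm, lying level on the oak rest. About 0.22 kg, centre of mass about 58 mm behind the pivot. Origin: on the pivot axis at the jaws' underside, 4 mm above the handles'; x along the centreline to the jaws, y across, z up. Handles reach 117 mm behind the pivot, jaws 60 mm ahead. Both arms move alike about the centreline.
- pliers_a (a joint): Swing of each pliers arm, rad: 0 sprung open, 0.31 fully shut (10 mm left between the jaws). At 0: 64 mm over the handles' outer faces at pliers_grip, 46 mm between the jaws. At 0.08: 55 and 37 mm. At 0.29: about 29 and 12 mm. The spring takes 10 N on each handle to start, 15 N near shut (about 22 N with the clip), so it keeps the pliers firm between part-closed fingers.
- pliers_grip (a point): Point on the centreline midway between the handles, 61 mm behind the pivot, at half height (24 mm above the counter at the start): the place to grip, across y. The handles are parallel when squeezed to about 50 mm. For 82 mm along them the rest is cut away below, to the counter but for a middle strip 16 mm wide, 4 mm high: room for fingers.
- pliers_jaws (a point): Point on the pliers' centreline midway between the rounded jaw tips (upright round noses 10 mm across, 16 mm high), 58 mm ahead of the pivot, at half thickness; 119 mm ahead of pliers_grip.
- rest: Fixed oak rest for the pliers, H-shaped, 16 mm high: a block 42 x 50 mm under the pivot and a bar 22 x 104 mm, 12 mm high, under the handle ends, centred 111 mm behind. Origin at the underside below the pivot, x and y as the pliers lie on it.
- carafe: Squat green glass carafe, fixed to the counter on a wooden foot of 124 mm diameter; body 100 mm in diameter up to 97 mm height, neck 29 mm in diameter from 118 mm height, top of its cork at 228 mm. Origin: centre of the foot's underside; the collar's ears point along its -x.
- clip_ears (a point): Midway between the collar's two ears, 38 mm from the carafe's axis towards its -x, 150 mm above the counter; axes as the carafe's (x from the ears to the neck, y across the ears). The ears are upright steel plates 32 mm long (x), 30 mm high, 5 mm thick, a press stud between them; 24 mm over their outer faces when open, 12 mm shut. Nothing above them: open jaws can be lowered over them.
- ear_left (a joint): Swing of each ear about the collar's hinge behind the neck, in rad (both move alike): 0 open, 0.10 fully shut. It springs back open if let go below 0.065 and snaps shut by itself beyond that. Each ear resists with about 7 N at most.
- concertina: Bystander: steel concertina corkscrew lying flat, 150 mm long, 8 mm high, with a 70 mm cross bar. Origin at mid-length, on the counter.
- boxwood: Bystander: boxwood-handled corkscrew with a brass ferrule, lying flat; handle 95 mm along its y, 22 mm thick, worm 90 mm along its x. Origin under the handle's middle.
- stopper: Bystander: amber glass stopper standing head down, 46 mm wide, 50 mm high. Origin at its underside.
- wine_cup: Bystander: pewter wine cup, 72 mm wide, 75 mm high. Origin at its underside.
- tastevin: Bystander: shallow steel tasting bowl, 84 mm wide, 28 mm high. Origin at its underside.
- cork: Bystander: a cork standing on end, 23 mm wide, 45 mm high. Origin at its underside.
- loupe: Bystander: brass-rimmed magnifier lying flat, 52 mm glass, handle to its -x, 120 mm long, 8 mm high. Origin under the glass.
There are look-alikes about, which are no part of the job. Leave any blue or purple look-alike of the pliers alone. What is meant by the carafe is not yellow, and is the smaller of those in its own colour.

How it is judged:
On the way:
1. the collar has clicked shut with the pliers' jaws round its ears (value of joint ear_left above 0.085 rad and distance between pliers_jaws and clip_ears below 0.03 m), for 0.1 s.
At the end, for the whole second after the job is handed in: The collar is snapped shut (joint above 0.085 rad), and the pliers lie flat (within 0.12 rad) and at rest on the counter or on their rest (pivot's underside lower than 30 mm) (value of joint ear_left above 0.085 rad and height (world z) of pliers between -0.003 and 0.03 m and angle between pliers's own z axis and vertical below 0.12 rad and linear speed of pliers below 0.03 m/s); the robot touches nothing.
It fails at once if the robot itself pushes on the carafe or its collar (more than 2 N) (contact force between any of the fingers, the arm and carafe above 2 N).
It fails at once if the pliers are dropped (fall faster than 0.7 m/s out of the fingers) (contact force between the fingers and pliers below 0.1 N and linear speed of pliers above 0.7 m/s).
It fails at once if a bystander is moved by more than 30 mm (distance of any of concertina, boxwood, stopper, wine_cup, tastevin, cork, loupe from where it was at the start of the episode above 0.03 m).
It also fails if it takes over 56 s, if anything falls off the work surface, if the arm or the gripper's body presses on something with over 40 N, if the wrist force passes 120 N, or if a joint passes its speed limit or range.

## Working session

There is one attempt and no reset: what is moved stays moved. The work goes in short steps, Python scripts to look and compute and a tool call to move; the robot and the scene stay as the last step left them, time stands still between calls to the robot, and variables do not carry over. Pictures are saved under pics/ and viewed, about 8 in all and at most 12, crops included, and the job is handed in when it is done.

Besides the shell and the picture viewer there is one more tool, called as name(argument=value, ...), one argument or row to a line, values as JSON. arm_command: Moves the arm, as the interface text tells. Its arguments: {"type":"object","properties":{"series":{"type":"array","items":{"type":"object","properties":{"dp":{"type":"array","items":{"type":"number"}},"angular":{"type":"array","items":{"type":"number"}},"gripper":{"type":"number"}}}},"grip_force":{"type":"number"}},"required":["series"]}

```bash
mkdir -p pics; python3 - <<'E'
from rig import *
import cv2,numpy as np
s=get_state();print(s,grip_depth)
ims=[]
for n in("scene","top"):
    d=get_image(n);np.savez(f"{n}.npz",**d);print(n,d['mtx'],d['view'])
    cv2.imwrite(f"pics/{n}0.png",d['image'])
E
```

```text
{'clock': 0.0, 'qpos': array([-1.25599880e+00,  2.76568752e-01,  1.50612144e+00,  1.19039986e-07,
        1.36071802e+00, -1.20989617e-01]), 'qd': array([ 0.00077382, -0.00026555, -0.00049733, -0.0002647 ,  0.00262759,
        0.00042069]), 'effort': array([-7.32225053e-04, -4.16777980e+01, -2.45807809e+01, -3.12652573e-04,
        1.10620604e-02, -9.07363528e-06]), 'position': array([ 0.24255608, -0.52074979,  0.23045935]), 'ee_rot': array([ 0.59576833,  0.38049847,  0.59675963, -0.37968271]), 'contact_force': array([ 1.03458547, -0.14114231, -0.15654762]), 'moment': array([ 0.04171423,  0.01194596, -0.00562546]), 'width': 0.08523312232477134} 0.0187
scene [[378.70234541   0.         258.24204457]
 [  0.         378.70234541 190.01886668]
 [  0.           0.           1.        ]] [[-0.36362929  0.93134878 -0.01905744  0.23709791]
 [-0.6355     -0.23305822  0.73608669  0.23686628]
 [ 0.68111195  0.27977368  0.67661895 -1.40655056]
 [ 0.          0.          0.          1.        ]]
top [[469.5935591    0.         259.66077367]
 [  0.         469.5935591  190.7254118 ]
 [  0.           0.           1.        ]] [[ 0.0049221  -0.99968781  0.02449603 -0.06508622]
 [ 0.99773809  0.00655183  0.0669013  -0.54865985]
 [-0.06704091  0.02411133  0.99745885 -1.49780457]
 [ 0.          0.          0.          1.        ]]
```

View pics/scene0.png

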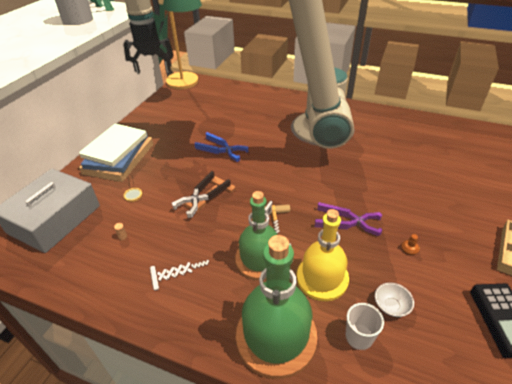

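View pics/top0.png

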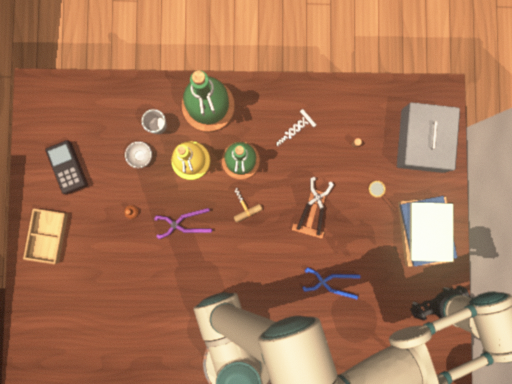

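Candidates for the pliers in the top view are the dark-handled pair on oak (315,207), blue (330,283) and purple (185,223); I take the dark pair. Candidates for the carafe are small green (240,158), big green (207,100) and yellow (190,158); I take small green. I'll check both in a close crop.

```bash
python3 - <<'E'
import cv2,numpy as np
d=np.load("top.npz");I=d['image']
a=cv2.resize(I[130:190,210:270],None,fx=6.5,fy=6.5,interpolation=cv2.INTER_CUBIC)
b=cv2.resize(I[170:245,280:345],None,fx=6,fy=6,interpolation=cv2.INTER_CUBIC)
h=max(a.shape[0],b.shape[0]);c=np.zeros((h,a.shape[1]+b.shape[1],3),np.uint8)
c[:a.shape[0],:a.shape[1]]=a;c[:b.shape[0],a.shape[1]:]=b;cv2.imwrite("pics/crop.png",c);print(c.shape)
D=d['depth'];print(np.round(D[150:172:3,225:256:3],3))
E
```

```text
(450, 780, 3)
[[1.532 1.451 1.438 1.33  1.314 1.312 1.329 1.389 1.441 1.454 1.531]
 [1.462 1.444 1.43  1.327 1.313 1.31  1.329 1.431 1.435 1.442 1.468]
 [1.455 1.444 1.433 1.424 1.327 1.324 1.373 1.385 1.438 1.441 1.465]
 [1.454 1.436 1.437 1.434 1.421 1.406 1.384 1.426 1.439 1.446 1.466]
 [1.469 1.444 1.435 1.43  1.373 1.428 1.431 1.431 1.441 1.445 1.473]
 [1.532 1.447 1.445 1.433 1.385 1.431 1.371 1.439 1.445 1.456 1.529]
 [1.523 1.478 1.449 1.441 1.437 1.434 1.375 1.452 1.455 1.48  1.526]
 [1.52  1.523 1.49  1.462 1.453 1.454 1.376 1.459 1.491 1.522 1.528]]
```

View pics/crop.png

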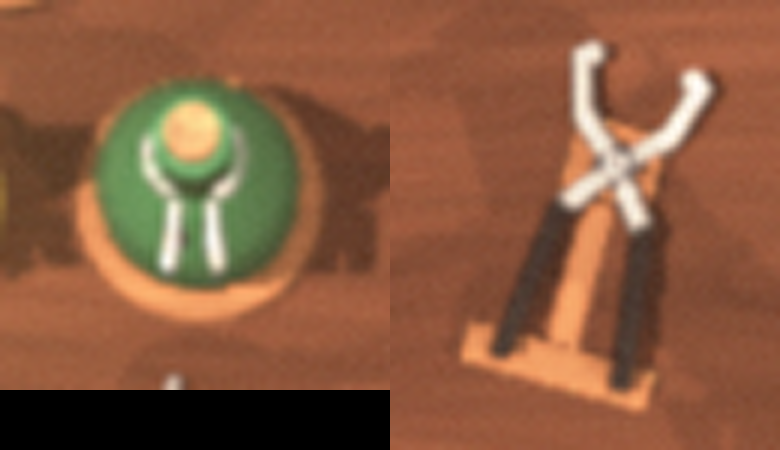

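The crop confirms both choices: steel jaws and dark rubber handles on oak, pivot near top px (318,198), and an open collar on the small green carafe, its ears pointing down in the image (towards the robot). Next I measure.

```bash
cat > h.py <<'E'
import numpy as np,cv2
def ray(d,p,z):
    K,V=d['mtx'],d['view'];p=np.atleast_2d(p).astype(float)
    c=np.c_[(p[:,0]-K[0,2])/K[0,0],-(p[:,1]-K[1,2])/K[1,1],-np.ones(len(p))]
    R=V[:3,:3];o=-R.T@V[:3,3];w=c@R
    return o+w*((z-o[2])/w[:,2])[:,None]
def proj(d,P):
    K,V=d['mtx'],d['view'];c=np.atleast_2d(P)@V[:3,:3].T+V[:3,3]
    return np.c_[K[0,0]*c[:,0]/-c[:,2]+K[0,2],-K[1,1]*c[:,1]/-c[:,2]+K[1,2]]
def mask(I,kind):
    h=cv2.cvtColor(I,cv2.COLOR_BGR2HSV);H,S,V=[h[...,i].astype(int) for i in range(3)]
    return {'dark':(V<75),'steel':(S<70)&(V>140),'orange':(H<20)&(S>80)&(V>190)}[kind]
def blobs(m,box,amin=8):
    x0,y0,x1,y1=box;n,l,s,c=cv2.connectedComponentsWithStats(m[y0:y1,x0:x1].astype(np.uint8))
    return [(s[i,4],np.argwhere(l==i)[:,::-1]+[x0,y0]) for i in range(1,n) if s[i,4]>=amin]
E
python3 - <<'E'
from h import *
d=np.load("top.npz");I=d['image']
box=(285,172,345,240)
for z,k in((.028,'dark'),(.032,'steel')):
  for a,p in blobs(mask(I,k),box):
    w=ray(d,p,z)[:,:2];m=w.mean(0);u,s,v=np.linalg.svd(w-m);t=(w-m)@v[0]
    print(k,a,m.round(4),'dir',v[0].round(3),'len',np.ptp(t).round(3),'ends',(m+v[0]*t.min()).round(3),(m+v[0]*t.max()).round(3))
box=(220,135,262,176)
for a,p in blobs(mask(I,'steel'),box,4):
    w=ray(d,p,.165)[:,:2];m=w.mean(0);print('ear',a,m.round(4),p.mean(0).round(1),'minx',w[w[:,0].argmin()].round(4),'maxx',w[w[:,0].argmax()].round(4))
    for x in np.unique(p[:,1]): q=p[p[:,1]==x]; print(x,q[:,0],ray(d,[[q[:,0].mean(),x]],.165)[0,:2].round(4))
for z,k,b in((.228,'orange',(230,140,250,156)),):
  for a,p in blobs(mask(I,k),b): print(k,a,p.mean(0),ray(d,[p.mean(0)],z))
E
```

```text
dark 8 [ 0.4596 -0.2558] dir [-0.968  0.251] len 0.011 ends [ 0.466 -0.257] [ 0.455 -0.255]
steel 232 [ 0.544  -0.2509] dir [-0.969  0.249] len 0.092 ends [ 0.587 -0.262] [ 0.498 -0.239]
ear 60 [ 0.6219 -0.0102] [243.3 162.4] minx [ 0.5967 -0.0065] maxx [ 0.6587 -0.0177]
150 [246] [ 0.6587 -0.0177]
151 [246] [ 0.6558 -0.0177]
152 [246] [ 0.6528 -0.0178]
153 [246] [ 0.6498 -0.0178]
154 [246 247] [ 0.6469 -0.0193]
155 [246] [ 0.6439 -0.0178]
156 [245 246] [ 0.641  -0.0164]
157 [244 245 246] [ 0.638  -0.0149]
158 [243 244 245 246] [ 0.635  -0.0135]
159 [243 244 245] [ 0.6321 -0.0121]
160 [242 243 244] [ 0.6291 -0.0091]
161 [241 242 243] [ 0.6261 -0.0062]
162 [241 242 243] [ 0.6232 -0.0063]
163 [241 242 243] [ 0.6202 -0.0063]
164 [241 242 243 244] [ 0.6173 -0.0078]
165 [241 242 243 244] [ 0.6144 -0.0078]
166 [241 242 243 244] [ 0.6114 -0.0078]
167 [241 242 243 244] [ 0.6085 -0.0078]
168 [241 242 243 244] [ 0.6055 -0.0079]
169 [241 242 243 244] [ 0.6026 -0.0079]
170 [242 243 244] [ 0.5997 -0.0094]
171 [242 243] [ 0.5967 -0.0079]
ear 66 [0.6252 0.0152] [234.7 161.3] minx [0.5965 0.014 ] maxx [0.6554 0.0203]
151 [232 233] [0.6554 0.0218]
152 [231 232 233] [0.6525 0.0232]
153 [231 232 233] [0.6495 0.0232]
154 [231 232 233] [0.6465 0.0232]
155 [232 233 234] [0.6436 0.0202]
156 [232 233 234] [0.6407 0.0202]
157 [232 233 234 235] [0.6377 0.0187]
158 [233 234 235 236] [0.6348 0.0158]
159 [234 235 236] [0.6319 0.0143]
160 [235 236 237] [0.6289 0.0113]
161 [235 236 237] [0.626  0.0113]
162 [235 236 237] [0.623  0.0113]
163 [235 236 237] [0.6201 0.0113]
164 [235 236 237] [0.6172 0.0112]
165 [235 236 237] [0.6142 0.0112]
166 [235 236 237] [0.6113 0.0112]
167 [235 236 237] [0.6083 0.0112]
168 [234 235 236 237] [0.6054 0.0126]
169 [234 235 236 237] [0.6024 0.0126]
170 [234 235 236 237] [0.5995 0.0126]
171 [235 236] [0.5966 0.0125]
orange 42 [238.76190476 150.42857143] [[0.64759253 0.00215428 0.228     ]]
```

```bash
cat >> h.py <<'E'
def big(m,box): return max(blobs(m,box),key=lambda b:b[0])[1]
def rad(I,lo,hi): pass
E
python3 - <<'E'
from h import *
from scipy.spatial.transform import Rotation as R
d=np.load("top.npz");I=d['image'];h=cv2.cvtColor(I,cv2.COLOR_BGR2HSV)
print(h[213:226:4,296:330:2].tolist()[1])
m=(h[...,2]<75)
hsv=h.astype(int); dark=((hsv[...,1]<130)&(hsv[...,2]<110))
for a,p in blobs(dark,(285,200,345,240)):
    w=ray(d,p,.034)[:,:2];c=w.mean(0);u,s,v=np.linalg.svd(w-c,full_matrices=False);t=(w-c)@v[0]
    print('dark',a,c.round(4),v[0].round(3),(c+v[0]*t.min()).round(4),(c+v[0]*t.max()).round(4))
p=big(mask(I,'steel'),(285,172,345,240));w=ray(d,p,.03)[:,:2]
x=np.array([.969,-.249]);y=np.array([.249,.969]);t=w@x
top=w[t>t.max()-.02]
for s in np.arange(t.max(),t.min(),-.006):
    q=w[(t<=s)&(t>s-.006)]@y
    print(s.round(4),len(q),q.min().round(4),q.max().round(4),((q.min()+q.max())/2).round(4))
q=np.array([ 0.59576833,  0.38049847,  0.59675963, -0.37968271]);M=R.from_quat(q,scalar_first=True).as_matrix();print(M.round(3))
E
```

```text
[[10, 151, 127], [9, 149, 128], [8, 145, 114], [9, 98, 78], [9, 123, 77], [9, 144, 92], [10, 152, 173], [12, 146, 244], [11, 151, 233], [10, 151, 155], [9, 147, 134], [9, 144, 103], [10, 100, 74], [9, 117, 76], [9, 146, 82], [9, 147, 120], [9, 146, 131]]
dark 96 [ 0.4701 -0.2017] [-0.919  0.394] [ 0.5077 -0.2178] [ 0.4286 -0.1839]
dark 100 [ 0.4554 -0.2555] [-0.986  0.17 ] [ 0.5011 -0.2634] [ 0.411  -0.2479]
0.6343 15 -0.1425 -0.0729 -0.1077
0.6283 18 -0.1472 -0.0737 -0.1104
0.6223 14 -0.1457 -0.0713 -0.1085
0.6163 16 -0.1433 -0.0729 -0.1081
0.6103 14 -0.141 -0.0745 -0.1077
0.6043 14 -0.1394 -0.0761 -0.1078
0.5983 18 -0.1379 -0.0777 -0.1078
0.5923 18 -0.1355 -0.0824 -0.109
0.5863 19 -0.127 -0.0871 -0.107
0.5803 13 -0.1192 -0.0957 -0.1075
0.5743 12 -0.1145 -0.0973 -0.1059
0.5683 15 -0.1192 -0.0958 -0.1075
0.5623 15 -0.1239 -0.0904 -0.1071
0.5563 17 -0.1286 -0.0857 -0.1072
0.5503 13 -0.1302 -0.0834 -0.1068
0.5443 1 -0.1247 -0.1247 -0.1247
[[-0.001  0.907  0.422]
 [ 0.002  0.422 -0.907]
 [-1.     0.    -0.002]]
```

```bash
cat >> h.py <<'E'
from scipy.spatial.transform import Rotation as R
def plan(pos,head,n=8):
    "rows to bring TCP to pos, tool down, tool y at world heading head; also levels the tool"
    from rig import get_state
    s=get_state();p=s['position'];q=R.from_quat(s['ee_rot'],scalar_first=True)
    c,t=np.cos(head),np.sin(head)
    T=R.from_matrix(np.c_[[0,0,-1],[c,t,0],[t,-c,0]])
    w=(q.inv()*T).as_rotvec();
    print('t',s['clock'].__round__(2),'pos',p.round(4),'head',np.arctan2(*q.as_matrix()[1::-1,1]).round(4),'w',s['width'].__round__(4),'F',s['contact_force'].round(1),'rot left',w.round(3))
    for i in range(n):
        Q=q*R.from_rotvec(w*i/n);print(i,(Q.inv().apply((np.array(pos)-p)/n)/.12).round(3),(w/n/1.5708).round(4))
E
python3 -c "
from h import *
plan((.4716,-.2307,.2),-.265)"
```

```text
t 0.1 pos [ 0.2426 -0.5208  0.2305] head 0.4358 w 0.0851 F [-0.4  0.4  0.2] rot left [ 0.701 -0.002  0.   ]
0 [ 0.032  0.344 -0.173] [ 0.0558 -0.0001  0.    ]
1 [ 0.032  0.327 -0.203] [ 0.0558 -0.0001  0.    ]
2 [ 0.032  0.308 -0.23 ] [ 0.0558 -0.0001  0.    ]
3 [ 0.032  0.287 -0.257] [ 0.0558 -0.0001  0.    ]
4 [ 0.032  0.263 -0.281] [ 0.0558 -0.0001  0.    ]
5 [ 0.032  0.238 -0.303] [ 0.0558 -0.0001  0.    ]
6 [ 0.032  0.211 -0.322] [ 0.0558 -0.0001  0.    ]
7 [ 0.032  0.181 -0.34 ] [ 0.0558 -0.0001  0.    ]
```

arm_command(
  series=[
    {"dp": [0.03,0.344,-0.173],"angular": [0.056,0,0],"gripper": 85},
    {"dp": [0.03,0.327,-0.203],"angular": [0.056,0,0],"gripper": 85},
    {"dp": [0.03,0.308,-0.23],"angular": [0.056,0,0],"gripper": 85},
    {"dp": [0.03,0.287,-0.257],"angular": [0.056,0,0],"gripper": 85},
    {"dp": [0.03,0.263,-0.281],"angular": [0.056,0,0],"gripper": 85},
    {"dp": [0.03,0.238,-0.303],"angular": [0.056,0,0],"gripper": 85},
    {"dp": [0.03,0.211,-0.322],"angular": [0.056,0,0],"gripper": 85},
    {"dp": [0.03,0.181,-0.34],"angular": [0.056,0,0],"gripper": 85},
  ],
)

```text
clock: 1.1
position: [0.4792, -0.2271, 0.1977]
ee_rot: [-0.418, -0.569, -0.422, 0.569]
contact_force: [0.8, -0.5, -0.1]
width: 0.0848
```

```bash
python3 -c "
from h import *
plan((.4716,-.2307,.15),-.265)"
```

```text
t 1.1 pos [ 0.4792 -0.2271  0.1977] head -0.2988 w 0.0848 F [ 0.8 -0.5 -0.1] rot left [-0.034 -0.003  0.005]
0 [ 0.05  -0.006  0.006] [-0.0027 -0.0003  0.0004]
1 [ 0.05  -0.006  0.006] [-0.0027 -0.0003  0.0004]
2 [ 0.05  -0.006  0.006] [-0.0027 -0.0003  0.0004]
3 [ 0.05  -0.006  0.006] [-0.0027 -0.0003  0.0004]
4 [ 0.05  -0.006  0.006] [-0.0027 -0.0003  0.0004]
5 [ 0.05  -0.007  0.006] [-0.0027 -0.0003  0.0004]
6 [ 0.05  -0.007  0.006] [-0.0027 -0.0003  0.0004]
7 [ 0.05  -0.007  0.006] [-0.0027 -0.0003  0.0004]
```

arm_command(
  series=[
    {"dp": [0.1,-0.02,0.02],"angular": [-0.011,0,0.001],"gripper": 85},
    {"dp": [0.1,-0.02,0.02],"angular": [-0.011,0,0.001],"gripper": 85},
    {"dp": [0.1,-0.01,0.01],"angular": [0,0,0],"gripper": 85},
    {"dp": [0.1,0,0],"angular": [0,0,0],"gripper": 85},
    {"dp": [0,0,0],"angular": [0,0,0],"gripper": 85},
    {"dp": [0,0,0],"angular": [0,0,0],"gripper": 85},
    {"dp": [0,0,0],"angular": [0,0,0],"gripper": 85},
    {"dp": [0,0,0],"angular": [0,0,0],"gripper": 85},
  ],
)

```text
clock: 2.1
position: [0.4702, -0.2317, 0.146]
ee_rot: [0.429, 0.561, 0.432, -0.561]
contact_force: [-0.0, -0.7, -0.1]
width: 0.0849
```

```bash
python3 - <<'E'
from h import *
from rig import *
plan((.4716,-.2307,.008),-.265,1)
s=get_state();d=get_image("wrist");np.savez("wrist1.npz",p=s['position'],q=s['ee_rot'],**d)
print(d['mtx'],d['mount'].round(4));cv2.imwrite("pics/w1.png",d['image'])
E
```

```text
t 2.1 pos [ 0.4702 -0.2317  0.146 ] head -0.2616 w 0.0849 F [-0.  -0.7 -0.1] rot left [ 0.003 -0.003  0.003]
0 [ 1.15   0.013 -0.007] [ 0.0022 -0.0022  0.0021]
[[297.31863964   0.         255.61786824]
 [  0.         297.31863964 191.78441734]
 [  0.           0.           1.        ]] [[ 5.000e-04  2.734e-01 -9.619e-01 -1.426e-01]
 [-5.000e-04  9.619e-01  2.734e-01  6.930e-02]
 [ 1.000e+00  4.000e-04  7.000e-04  5.000e-04]
 [ 0.000e+00  0.000e+00  0.000e+00  1.000e+00]]
```

View pics/w1.png

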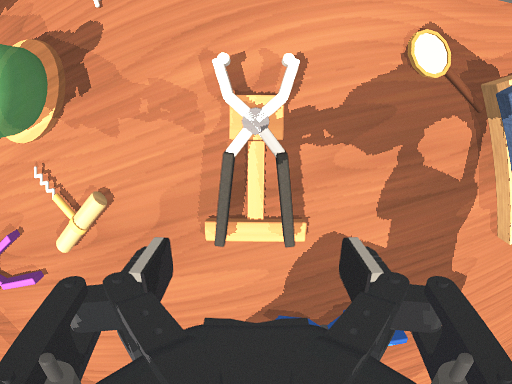

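The wrist view shows the dark pliers centred: pivot at (255,120), jaw tips at (222,60) and (290,60), handle ends at (221,244) and (289,244). I'll turn these into positions.

```bash
cat >> h.py <<'E'
def wray(d,p,z):
    K=d['mtx'];a=(np.atleast_2d(p)-K[:2,2])/K[0,0];r=np.hypot(*a.T)[:,None]
    c=np.c_[a[:,:1]*np.sin(r)/r,-a[:,1:]*np.sin(r)/r,-np.cos(r)]
    Q=R.from_quat(d['q'],scalar_first=True);m=d['mount']
    w=Q.apply(c@m[:3,:3].T);o=d['p']+Q.apply(m[:3,3])
    return o+w*((z-o[2])/w[:,2])[:,None]
E
python3 - <<'E'
from h import *
d=np.load("wrist1.npz");I=d['image']
st=big(mask(I,'steel'),(190,30,320,170));w=wray(d,st,.032)[:,:2]
hs=cv2.cvtColor(I,cv2.COLOR_BGR2HSV)
D=[b for b in blobs(hs[...,2]<80,(200,145,310,250),300)]
H=[]
for a,p in D:
    q=wray(d,p,.036)[:,:2];c=q.mean(0);u,s,v=np.linalg.svd(q-c,full_matrices=False);v=v[0]*np.sign(v[0][0]);H.append((c,v,q));print('h',a,c.round(4),np.arctan2(v[1],v[0]).round(4))
c=(H[0][0]+H[1][0])/2;yaw=np.mean([np.arctan2(h[1][1],h[1][0]) for h in H])
for k in range(2):
    x=np.array([np.cos(yaw),np.sin(yaw)]);y=np.array([-x[1],x[0]])
    tip=[w[(w-c)@y>.012],w[(w-c)@y<-.012]]
    tip=[a[(a@x)>(w@x).max()-.011].mean(0) for a in tip];m=sum(tip)/2;print('tips',np.round(tip,4),'mid',m.round(4))
    yaw=np.arctan2(*(m-c)[::-1]);print('yaw',yaw.round(4))
print('jaw end t',((w-c)@x).max().round(4),'handle end',[((h[2]-c)@x).min().round(4) for h in H])
je=((w-c)@x).max();print('pivot',(c+x*(je-.06)).round(4),'grip',(c+x*(je-.121)).round(4))
E
```

```text
Traceback (most recent call last):
IndexError: list index out of range
```

```bash
cat > m.py <<'E'
from h import *
d=np.load("wrist1.npz");I=d['image']
hs=cv2.cvtColor(I,cv2.COLOR_BGR2HSV).astype(int)
print(hs[200,215:232].tolist())
st=big(mask(I,'steel'),(190,30,320,170));w=wray(d,st,.032)[:,:2]
D=sorted(blobs((hs[...,2]<90)&(hs[...,1]<110),(200,145,310,250),100),key=lambda b:-b[0])[:2]
H=[]
for a,p in D:
    q=wray(d,p,.036)[:,:2];c=q.mean(0);u,s,v=np.linalg.svd(q-c,full_matrices=False);v=v[0]*np.sign(v[0][0]);H.append((c,v,q));print('h',a,c.round(4),np.arctan2(v[1],v[0]).round(4))
c=(H[0][0]+H[1][0])/2;yaw=np.mean([np.arctan2(h[1][1],h[1][0]) for h in H])
for k in range(2):
    x=np.array([np.cos(yaw),np.sin(yaw)]);y=np.array([-x[1],x[0]])
    tip=[w[(w-c)@y>.012],w[(w-c)@y<-.012]]
    tip=[a[(a@x)>(w@x).max()-.011].mean(0) for a in tip];m=sum(tip)/2;print('tips',np.round(tip,4),'mid',m.round(4))
    yaw=np.arctan2(*(m-c)[::-1]);print('yaw',yaw.round(4))
print('jaw end t',((w-c)@x).max().round(4),'handle end',[((h[2]-c)@x).min().round(4) for h in H])
je=((w-c)@x).max();print('pivot',(c+x*(je-.06)).round(4),'grip',(c+x*(je-.121)).round(4))
E
python3 m.py
```

```text
[[10, 152, 198], [10, 156, 198], [10, 156, 182], [10, 99, 118], [22, 30, 95], [19, 42, 103], [17, 48, 102], [19, 43, 102], [19, 36, 100], [21, 43, 101], [19, 39, 104], [16, 42, 104], [21, 35, 94], [19, 27, 75], [105, 11, 48], [10, 136, 103], [11, 149, 132]]
h 288 [ 0.4692 -0.2564] -0.183
h 207 [ 0.4715 -0.2073] -0.3695
tips [[ 0.5871 -0.2328]
 [ 0.5714 -0.2889]] mid [ 0.5793 -0.2609]
yaw -0.2604
tips [[ 0.5871 -0.2328]
 [ 0.5718 -0.289 ]] mid [ 0.5795 -0.2609]
yaw -0.2601
jaw end t 0.1195 handle end [np.float64(-0.0511), np.float64(-0.0522)]
pivot [ 0.5278 -0.2472] grip [ 0.4689 -0.2315]
```

Tool and pliers agree within 1–2 mm, so I descend.

arm_command(
  series=[
    {"dp": [0.2,0.01,-0.005],"angular": [0,0,0],"gripper": 85},
    {"dp": [0.2,0,0],"angular": [0,0,0],"gripper": 85},
    {"dp": [0.2,0,0],"angular": [0,0,0],"gripper": 85},
    {"dp": [0.2,0,0],"angular": [0,0,0],"gripper": 85},
    {"dp": [0.15,0,0],"angular": [0,0,0],"gripper": 85},
    {"dp": [0.1,0,0],"angular": [0,0,0],"gripper": 85},
    {"dp": [0,0,0],"angular": [0,0,0],"gripper": 85},
    {"dp": [0,0,0],"angular": [0,0,0],"gripper": 85},
  ],
)

```text
clock: 3.15
position: [0.4754, -0.2327, 0.0198]
ee_rot: [0.432, 0.562, 0.429, -0.559]
contact_force: [-0.3, 0.6, 0.5]
width: 0.0852
```

```bash
python3 -c "
from h import *
plan((.471,-.231,.008),-.262,1)"
```

```text
t 3.15 pos [ 0.4754 -0.2327  0.0198] head -0.26 w 0.0852 F [-0.3  0.6  0.5] rot left [ 0.002 -0.    -0.006]
0 [ 0.098 -0.04  -0.004] [ 0.0013 -0.0003 -0.0037]
```

arm_command(
  series=[
    {"dp": [0.06,-0.03,0],"angular": [0,0,-0.003],"gripper": 85},
    {"dp": [0.06,-0.01,0],"angular": [0,0,0],"gripper": 85},
    {"dp": [0,0,0],"angular": [0,0,0],"gripper": 85},
    {"dp": [0,0,0],"angular": [0,0,0],"gripper": 70},
    {"dp": [0,0,0],"angular": [0,0,0],"gripper": 64},
    {"dp": [0,0,0],"angular": [0,0,0],"gripper": 58},
    {"dp": [0,0,0],"angular": [0,0,0],"gripper": 54},
    {"dp": [0,0,0],"angular": [0,0,0],"gripper": 54},
  ],
  grip_force=50,
)

```text
clock: 4.15
position: [0.471, -0.2321, 0.0081]
ee_rot: [0.433, 0.561, 0.43, -0.56]
contact_force: [-0.7, 0.3, -1.1]
width: 0.0544
```

```bash
python3 - <<'E'
from h import *
from rig import *
plan((.471,-.231,.006),-.262,1)
s=get_state();d=get_image("wrist");np.savez("wrist2.npz",p=s['position'],q=s['ee_rot'],**d)
cv2.imwrite("pics/w2.png",d['image'])
E
```

```text
t 4.15 pos [ 0.471  -0.2321  0.0081] head -0.2593 w 0.0544 F [-0.7  0.3 -1.1] rot left [ 0.003  0.001 -0.004]
0 [ 0.017 -0.003 -0.009] [ 0.0017  0.0009 -0.0025]
```

View pics/w2.png

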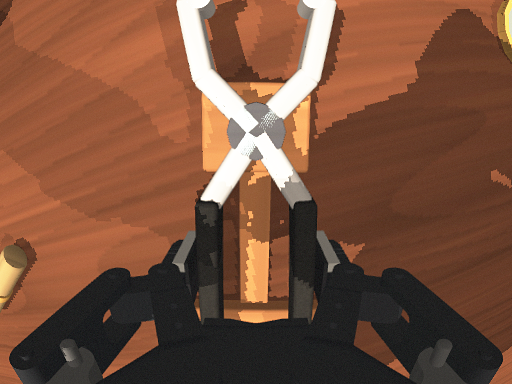

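The handles are between the pads, symmetric about column 256, with the jaws still wide open. Lifting.

arm_command(
  series=[
    {"dp": [-0.08,0,0],"angular": [0,0,0],"gripper": 54},
    {"dp": [-0.15,0,0],"angular": [0,0,0],"gripper": 54},
    {"dp": [-0.2,0,0],"angular": [0,0,0],"gripper": 54},
    {"dp": [-0.25,0,0],"angular": [0,0,0],"gripper": 54},
    {"dp": [-0.25,0,0],"angular": [0,0,0],"gripper": 54},
    {"dp": [-0.25,0,0],"angular": [0,0,0],"gripper": 54},
    {"dp": [-0.15,0,0],"angular": [0,0,0],"gripper": 54},
    {"dp": [0,0,0],"angular": [0,0,0],"gripper": 54},
  ],
)

```text
clock: 5.2
position: [0.4697, -0.2309, 0.1727]
ee_rot: [0.431, 0.561, 0.431, -0.56]
contact_force: [-0.4, -0.3, -2.8]
width: 0.0542
```

```bash
python3 - <<'E'
from h import *
from rig import *
plan((.43,-.01,.19),0,8)
s=get_state();d=get_image("wrist");np.savez("wrist3.npz",p=s['position'],q=s['ee_rot'],**d)
cv2.imwrite("pics/w3.png",d['image'])
E
```

```text
t 5.2 pos [ 0.4697 -0.2309  0.1727] head -0.2593 w 0.0542 F [-0.4 -0.3 -2.8] rot left [-0.259 -0.    -0.   ]
0 [-0.018 -0.099 -0.212] [-0.0206 -0.     -0.    ]
1 [-0.018 -0.092 -0.215] [-0.0206 -0.     -0.    ]
2 [-0.018 -0.085 -0.218] [-0.0206 -0.     -0.    ]
3 [-0.018 -0.078 -0.22 ] [-0.0206 -0.     -0.    ]
4 [-0.018 -0.071 -0.223] [-0.0206 -0.     -0.    ]
5 [-0.018 -0.064 -0.225] [-0.0206 -0.     -0.    ]
6 [-0.018 -0.056 -0.227] [-0.0206 -0.     -0.    ]
7 [-0.018 -0.049 -0.229] [-0.0206 -0.     -0.    ]
```

View pics/w3.png

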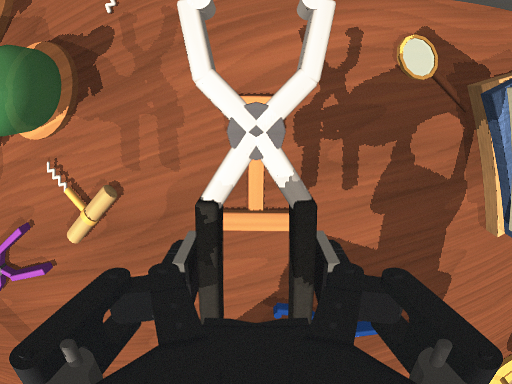

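Lifted; the pliers sit in the hand exactly as before (pivot (256,132), jaw tips at the top edge (205,5) and (308,5)), level and straight. Moving in front of the collar.

arm_command(
  series=[
    {"dp": [0,-0.15,-0.2],"angular": [-0.021,0,0],"gripper": 54},
    {"dp": [0,-0.14,-0.21],"angular": [-0.021,0,0],"gripper": 54},
    {"dp": [0,-0.11,-0.21],"angular": [-0.021,0,0],"gripper": 54},
    {"dp": [0,-0.09,-0.21],"angular": [-0.021,0,0],"gripper": 54},
    {"dp": [0,-0.06,-0.21],"angular": [-0.021,0,0],"gripper": 54},
    {"dp": [0,-0.05,-0.21],"angular": [-0.021,0,0],"gripper": 54},
    {"dp": [0,-0.03,-0.2],"angular": [-0.021,0,0],"gripper": 54},
    {"dp": [0,0,-0.15],"angular": [-0.015,0,0],"gripper": 54},
  ],
)

```text
clock: 6.25
position: [0.4142, -0.0193, 0.1625]
ee_rot: [0.493, 0.497, 0.507, -0.503]
contact_force: [-0.6, 0.1, -3.2]
width: 0.0544
```

```bash
python3 -c "
from h import *
plan((.435,.002,.14),0,1)
d=dict(np.load('wrist3.npz'));q=R.from_quat(d['q'],scalar_first=True)
st=big(mask(d['image'],'steel'),(150,0,360,200))
for z in(.032-.0081+d['p'][2],):
  P=wray(d,[[256,132],[194,4],[203,9],[309,9],[319,4]],z);print(q.inv().apply(P-d['p']).round(4))
"
```

```text
t 6.25 pos [ 0.4142 -0.0193  0.1625] head -0.0 w 0.0544 F [-0.6  0.1 -3.2] rot left [-0.    -0.009  0.02 ]
0 [ 0.186  0.177 -0.176] [-0.0001 -0.0058  0.0127]
[[-0.0239  0.0602  0.0006]
 [-0.0238  0.1144 -0.0245]
 [-0.0238  0.1118 -0.0207]
 [-0.0239  0.1118  0.0219]
 [-0.0239  0.1144  0.0261]]
```

arm_command(
  series=[
    {"dp": [0.06,0.06,-0.06],"angular": [0,-0.003,0.006],"gripper": 54},
    {"dp": [0.06,0.06,-0.06],"angular": [0,-0.003,0.006],"gripper": 54},
    {"dp": [0.06,0.06,-0.06],"angular": [0,0,0],"gripper": 54},
    {"dp": [0,0,0],"angular": [0,0,0],"gripper": 54},
    {"dp": [0,0,0],"angular": [0,0,0],"gripper": 54},
    {"dp": [0,0,0],"angular": [0,0,0],"gripper": 54},
    {"dp": [0,0,0],"angular": [0,0,0],"gripper": 54},
    {"dp": [0,0,0],"angular": [0,0,0],"gripper": 54},
  ],
)

```text
clock: 7.25
position: [0.4358, 0.0027, 0.137]
ee_rot: [-0.499, -0.499, -0.5, 0.502]
contact_force: [0.2, 0.7, -1.9]
width: 0.0542
```

```bash
python3 - <<'E'
from h import *
from rig import *
plan((.492,.0025,.138),0,1)
for n in("top","scene"):
  d=get_image(n);np.savez(n+"4.npz",**d)
  if n=="top": a=cv2.resize(d['image'][135:235,200:280],None,fx=5,fy=5,interpolation=cv2.INTER_CUBIC)
  else: b=cv2.resize(d['image'][150:290,190:320],None,fx=3.5,fy=3.5,interpolation=cv2.INTER_CUBIC)
s=get_state();d=get_image("wrist");np.savez("wrist4.npz",p=s['position'],q=s['ee_rot'],**d)
w=d['image'][0:200,60:360]
c=np.zeros((600,800,3),np.uint8);c[:500,:400]=a;b=cv2.resize(b,(390,420));c[:420,405:795]=b;c[420:600,405:675]=cv2.resize(w,(270,180))
cv2.imwrite("pics/c4.png",c)
E
```

```text
t 7.25 pos [0.4358 0.0027 0.137 ] head -0.001 w 0.0542 F [ 0.2  0.7 -1.9] rot left [-0.001  0.002  0.004]
0 [-0.011  0.468  0.001] [-0.0006  0.001   0.0027]
```

View pics/c4.png

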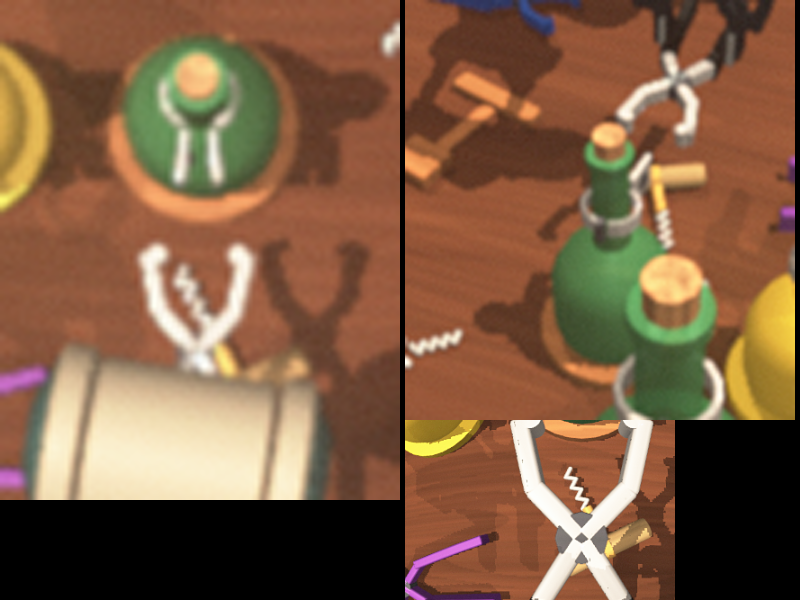

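In the top crop, the jaw tips (152,253)/(242,253) and the ears (180,…)/(214,…) share the mid column 197, so they are aligned. Advancing.

arm_command(
  series=[
    {"dp": [0,0.07,0],"angular": [0,0,0.002],"gripper": 54},
    {"dp": [0,0.09,0],"angular": [0,0,0],"gripper": 54},
    {"dp": [0,0.09,0],"angular": [0,0,0],"gripper": 54},
    {"dp": [0,0.09,0],"angular": [0,0,0],"gripper": 54},
    {"dp": [0,0.07,0],"angular": [0,0,0],"gripper": 54},
    {"dp": [0,0.05,0],"angular": [0,0,0],"gripper": 54},
    {"dp": [0,0,0],"angular": [0,0,0],"gripper": 54},
    {"dp": [0,0,0],"angular": [0,0,0],"gripper": 54},
  ],
)

```text
clock: 8.4
position: [0.4959, 0.0028, 0.1365]
ee_rot: [-0.5, -0.5, -0.5, 0.501]
contact_force: [-1.0, -0.8, -1.8]
width: 0.0544
```

```bash
python3 -c "
from h import *
plan((.492,.0025,.138),0,1)"
```

```text
t 8.4 pos [0.4959 0.0028 0.1365] head -0.0006 w 0.0544 F [-1.  -0.8 -1.8] rot left [-0.001  0.001  0.001]
0 [-0.013 -0.032  0.003] [-0.0004  0.0009  0.0006]
```

arm_command(
  series=[
    {"dp": [-0.01,-0.03,0],"angular": [0,0,0],"gripper": 52},
    {"dp": [0,0,0],"angular": [0,0,0],"gripper": 48},
    {"dp": [0,0,0],"angular": [0,0,0],"gripper": 44},
    {"dp": [0,0,0],"angular": [0,0,0],"gripper": 40},
    {"dp": [0,0,0],"angular": [0,0,0],"gripper": 36},
    {"dp": [0,0,0],"angular": [0,0,0],"gripper": 33},
    {"dp": [0,0,0],"angular": [0,0,0],"gripper": 30},
    {"dp": [0,0,0],"angular": [0,0,0],"gripper": 28.5},
  ],
)

```text
clock: 9.4
position: [0.4901, 0.0027, 0.1376]
ee_rot: [-0.499, -0.499, -0.5, 0.501]
contact_force: [-1.8, -0.9, -3.0]
width: 0.0287
```

arm_command(
  series=[
    {"dp": [0,0,0],"angular": [0,0,0],"gripper": 28.5},
    {"dp": [0,0,0],"angular": [0,0,0],"gripper": 28.5},
    {"dp": [0,0,0],"angular": [0,0,0],"gripper": 28.5},
    {"dp": [0,0,0],"angular": [0,0,0],"gripper": 28.5},
    {"dp": [0,0,0],"angular": [0,0,0],"gripper": 28.5},
    {"dp": [0,0,0],"angular": [0,0,0],"gripper": 28.5},
    {"dp": [0,0,0],"angular": [0,0,0],"gripper": 28.5},
    {"dp": [0,0,0],"angular": [0,0,0],"gripper": 28.5},
  ],
)

```text
clock: 10.4
position: [0.4902, 0.0027, 0.1376]
ee_rot: [-0.499, -0.499, -0.5, 0.501]
contact_force: [-1.4, -0.8, -2.2]
width: 0.0288
```

```bash
python3 - <<'E'
from h import *
from rig import *
plan((.492,.0025,.138),0,1)
d=get_image("top");a=cv2.resize(d['image'][135:215,200:280],None,fx=5,fy=5,interpolation=cv2.INTER_CUBIC)
s=get_state();d=get_image("wrist");np.savez("wrist5.npz",p=s['position'],q=s['ee_rot'],**d)
c=np.zeros((400,800,3),np.uint8);c[:,:400]=a;c[:300,400:]=cv2.resize(d['image'],(400,300))
cv2.imwrite("pics/c5.png",c)
E
```

```text
t 10.4 pos [0.4902 0.0027 0.1376] head -0.0009 w 0.0288 F [-1.4 -0.8 -2.2] rot left [-0.001  0.002  0.003]
0 [-0.003  0.015  0.002] [-0.0006  0.0011  0.0019]
```

View pics/c5.png

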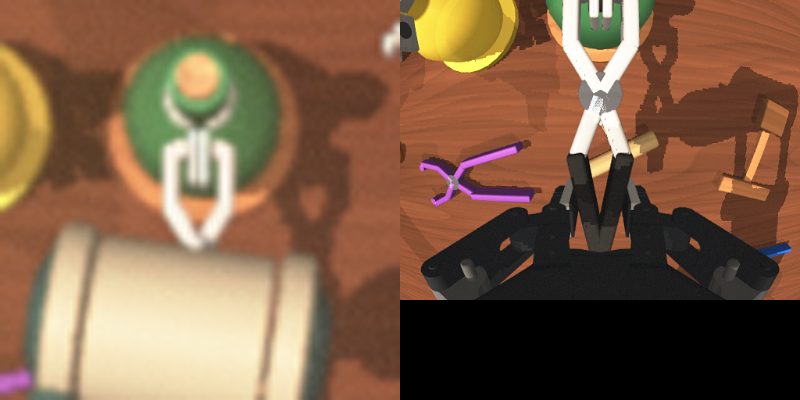

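The ears now stand together between the jaws (top crop (190–210,130–185)), so the collar looks closed. I'll press a bit further, then reopen to 54 mm.

arm_command(
  series=[
    {"dp": [0,0,0],"angular": [0,0,0],"gripper": 27.5},
    {"dp": [0,0,0],"angular": [0,0,0],"gripper": 27.5},
    {"dp": [0,0,0],"angular": [0,0,0],"gripper": 32},
    {"dp": [0,0,0],"angular": [0,0,0],"gripper": 37},
    {"dp": [0,0,0],"angular": [0,0,0],"gripper": 42},
    {"dp": [0,0,0],"angular": [0,0,0],"gripper": 47},
    {"dp": [0,0,0],"angular": [0,0,0],"gripper": 51},
    {"dp": [0,0,0],"angular": [0,0,0],"gripper": 54},
  ],
)

```text
clock: 11.5
position: [0.4913, 0.0028, 0.138]
ee_rot: [-0.5, -0.5, -0.5, 0.501]
contact_force: [0.4, 0.4, -2.3]
width: 0.0541
```

```bash
python3 - <<'E'
from h import *
from rig import *
plan((.43,.0025,.142),0,1)
d=get_image("top");np.savez("top6.npz",**d);a=cv2.resize(d['image'][135:215,200:280],None,fx=5,fy=5,interpolation=cv2.INTER_CUBIC)
s=get_state();d=get_image("wrist");np.savez("wrist6.npz",p=s['position'],q=s['ee_rot'],**d)
c=np.zeros((400,800,3),np.uint8);c[:,:400]=a;c[:300,400:]=cv2.resize(d['image'],(400,300))
cv2.imwrite("pics/c6.png",c)
E
```

```text
t 11.5 pos [0.4913 0.0028 0.138 ] head -0.0008 w 0.0541 F [ 0.4  0.4 -2.3] rot left [-0.001  0.001  0.001]
0 [-0.033 -0.511  0.003] [-0.0005  0.0009  0.0004]
```

View pics/c6.png

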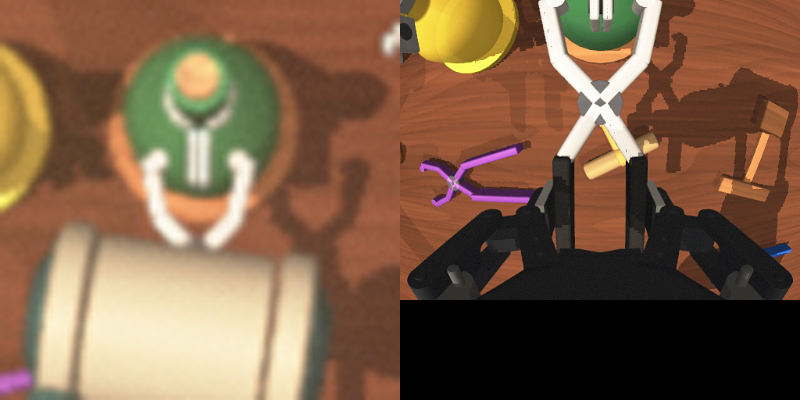

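The ears stay together with the jaws opened (top crop (190–208,130–185)) and the pliers still sit straight in the hand (pivot (256,131)). Backing off, then returning to the rest.

arm_command(
  series=[
    {"dp": [0,-0.08,0],"angular": [0,0,0],"gripper": 54},
    {"dp": [0,-0.1,0],"angular": [0,0,0],"gripper": 54},
    {"dp": [0,-0.1,0],"angular": [0,0,0],"gripper": 54},
    {"dp": [0,-0.1,0],"angular": [0,0,0],"gripper": 54},
    {"dp": [0,-0.1,0],"angular": [0,0,0],"gripper": 54},
    {"dp": [0,-0.05,0],"angular": [0,0,0],"gripper": 54},
    {"dp": [0,0,0],"angular": [0,0,0],"gripper": 54},
    {"dp": [0,0,0],"angular": [0,0,0],"gripper": 54},
  ],
)

```text
clock: 12.6
position: [0.4221, 0.003, 0.1383]
ee_rot: [-0.5, -0.5, -0.5, 0.501]
contact_force: [0.5, 1.2, -2.3]
width: 0.0539
```

```bash
python3 -c "
from h import *
plan((.471,-.2321,.12),-.2593,8)"
```

```text
t 12.6 pos [0.4221 0.003  0.1383] head -0.0009 w 0.0539 F [ 0.5  1.2 -2.3] rot left [0.258 0.002 0.   ]
0 [0.019 0.051 0.245] [0.0206 0.0001 0.    ]
1 [0.019 0.059 0.243] [0.0206 0.0001 0.    ]
2 [0.019 0.067 0.241] [0.0206 0.0001 0.    ]
3 [0.019 0.075 0.239] [0.0206 0.0001 0.    ]
4 [0.019 0.082 0.236] [0.0206 0.0001 0.    ]
5 [0.019 0.09  0.233] [0.0206 0.0001 0.    ]
6 [0.019 0.097 0.23 ] [0.0206 0.0001 0.    ]
7 [0.019 0.105 0.227] [0.0206 0.0001 0.    ]
```

arm_command(
  series=[
    {"dp": [0.02,0.03,0.2],"angular": [0.02,0,0],"gripper": 54},
    {"dp": [0.02,0.05,0.23],"angular": [0.02,0,0],"gripper": 54},
    {"dp": [0.02,0.06,0.23],"angular": [0.02,0,0],"gripper": 54},
    {"dp": [0.02,0.07,0.23],"angular": [0.02,0,0],"gripper": 54},
    {"dp": [0.02,0.08,0.23],"angular": [0.02,0,0],"gripper": 54},
    {"dp": [0.02,0.09,0.23],"angular": [0.02,0,0],"gripper": 54},
    {"dp": [0.02,0.1,0.22],"angular": [0.02,0,0],"gripper": 54},
    {"dp": [0,0.1,0.15],"angular": [0.01,0,0],"gripper": 54},
  ],
)

```text
clock: 13.6
position: [0.4746, -0.218, 0.1211]
ee_rot: [0.437, 0.557, 0.435, -0.556]
contact_force: [0.5, 1.0, -1.7]
width: 0.0539
```

```bash
python3 -c "
from h import *
plan((.471,-.2321,.06),-.2593,1)"
```

```text
t 13.6 pos [ 0.4746 -0.218   0.1211] head -0.2412 w 0.0539 F [ 0.5  1.  -1.7] rot left [ 0.018  0.001 -0.004]
0 [ 0.509 -0.003  0.121] [ 0.0115  0.0003 -0.0025]
```

arm_command(
  series=[
    {"dp": [0.1,0,0.06],"angular": [0.006,0,-0.002],"gripper": 54},
    {"dp": [0.15,0,0.05],"angular": [0.005,0,0],"gripper": 54},
    {"dp": [0.15,0,0],"angular": [0,0,0],"gripper": 54},
    {"dp": [0.08,0,0],"angular": [0,0,0],"gripper": 54},
    {"dp": [0,0,0],"angular": [0,0,0],"gripper": 54},
    {"dp": [0,0,0],"angular": [0,0,0],"gripper": 54},
    {"dp": [0,0,0],"angular": [0,0,0],"gripper": 54},
    {"dp": [0,0,0],"angular": [0,0,0],"gripper": 54},
  ],
)

```text
clock: 14.6
position: [0.4717, -0.23, 0.0607]
ee_rot: [0.431, 0.561, 0.432, -0.56]
contact_force: [-0.2, -0.7, -2.0]
width: 0.054
```

```bash
python3 -c "
from h import *
plan((.471,-.2321,.010),-.2593,1)"
```

```text
t 14.6 pos [ 0.4717 -0.23    0.0607] head -0.2586 w 0.054 F [-0.2 -0.7 -2. ] rot left [ 0.001 -0.001  0.001]
0 [ 0.422 -0.001  0.019] [ 0.0005 -0.0009  0.0005]
```

arm_command(
  series=[
    {"dp": [0.08,0,0.015],"angular": [0,0,0],"gripper": 54},
    {"dp": [0.1,0,0],"angular": [0,0,0],"gripper": 54},
    {"dp": [0.09,0,0],"angular": [0,0,0],"gripper": 54},
    {"dp": [0.06,0,0],"angular": [0,0,0],"gripper": 54},
    {"dp": [0.04,0,0],"angular": [0,0,0],"gripper": 54},
    {"dp": [0.0,0,0],"angular": [0,0,0],"gripper": 54},
    {"dp": [0,0,0],"angular": [0,0,0],"gripper": 54},
    {"dp": [0,0,0],"angular": [0,0,0],"gripper": 54},
  ],
)

```text
clock: 15.6
position: [0.4714, -0.232, 0.0131]
ee_rot: [0.431, 0.561, 0.432, -0.56]
contact_force: [0.8, -0.7, -1.4]
width: 0.0541
```

```bash
python3 -c "
from h import *
plan((.471,-.2321,.008),-.2593,1)"
```

```text
t 15.6 pos [ 0.4714 -0.232   0.0131] head -0.2587 w 0.0541 F [ 0.8 -0.7 -1.4] rot left [ 0.001 -0.001  0.001]
0 [ 0.042 -0.003  0.002] [ 0.0004 -0.0009  0.0004]
```

Down the last 5 mm until contact shows.

arm_command(
  series=[
    {"dp": [0.02,0,0],"angular": [0,0,0],"gripper": 54},
    {"dp": [0.015,0,0],"angular": [0,0,0],"gripper": 54},
    {"dp": [0.01,0,0],"angular": [0,0,0],"gripper": 54},
    {"dp": [0,0,0],"angular": [0,0,0],"gripper": 54},
    {"dp": [0,0,0],"angular": [0,0,0],"gripper": 54},
    {"dp": [0,0,0],"angular": [0,0,0],"gripper": 54},
    {"dp": [0,0,0],"angular": [0,0,0],"gripper": 54},
    {"dp": [0,0,0],"angular": [0,0,0],"gripper": 54},
  ],
)

```text
clock: 16.6
position: [0.4718, -0.2323, 0.0083]
ee_rot: [0.431, 0.561, 0.431, -0.56]
contact_force: [-1.3, 1.2, -0.7]
width: 0.0542
```

The weight is coming off the wrist, so I open, wait, then rise.

arm_command(
  series=[
    {"dp": [0.004,0,0],"angular": [0,0,0],"gripper": 57},
    {"dp": [0,0,0],"angular": [0,0,0],"gripper": 60},
    {"dp": [0,0,0],"angular": [0,0,0],"gripper": 63},
    {"dp": [0,0,0],"angular": [0,0,0],"gripper": 67},
    {"dp": [0,0,0],"angular": [0,0,0],"gripper": 75},
    {"dp": [0,0,0],"angular": [0,0,0],"gripper": 85},
    {"dp": [0,0,0],"angular": [0,0,0],"gripper": 85},
    {"dp": [0,0,0],"angular": [0,0,0],"gripper": 85},
  ],
)

```text
clock: 17.6
position: [0.4726, -0.2328, 0.0083]
ee_rot: [0.432, 0.561, 0.431, -0.56]
contact_force: [0.1, 0.4, -0.0]
width: 0.0843
```

arm_command(
  series=[
    {"dp": [-0.05,0,0],"angular": [0,0,0],"gripper": 85},
    {"dp": [-0.1,0,0],"angular": [0,0,0],"gripper": 85},
    {"dp": [-0.15,0,0],"angular": [0,0,0],"gripper": 85},
    {"dp": [-0.25,0,0],"angular": [0,0,0],"gripper": 85},
    {"dp": [-0.25,0,0],"angular": [0,0,0],"gripper": 85},
    {"dp": [-0.2,0,0],"angular": [0,0,0],"gripper": 85},
    {"dp": [0,0,0],"angular": [0,0,0],"gripper": 85},
    {"dp": [0,0,0],"angular": [0,0,0],"gripper": 85},
  ],
)

```text
clock: 18.6
position: [0.4724, -0.2328, 0.1364]
ee_rot: [0.433, 0.561, 0.429, -0.559]
contact_force: [-1.2, -0.2, 0.8]
width: 0.0852
```

```bash
python3 - <<'E'
from h import *
from rig import *
plan((.471,-.2321,.15),-.2593,1)
a=get_image("wrist")['image'];b=get_image("scene")['image'];t=get_image("top")['image']
c=np.zeros((600,800,3),np.uint8);c[:300,:400]=cv2.resize(a,(400,300));c[:300,400:]=cv2.resize(b,(400,300))
c[300:,:400]=cv2.resize(t[135:195,200:280],(400,300),interpolation=cv2.INTER_CUBIC);c[300:,400:]=cv2.resize(t,(400,300))
cv2.imwrite("pics/c7.png",c)
E
```

```text
t 18.6 pos [ 0.4724 -0.2328  0.1364] head -0.2587 w 0.0852 F [-1.2 -0.2  0.8] rot left [ 0.001  0.001 -0.006]
0 [-0.113 -0.012 -0.003] [ 0.0004  0.0006 -0.0039]
```

View pics/c7.png

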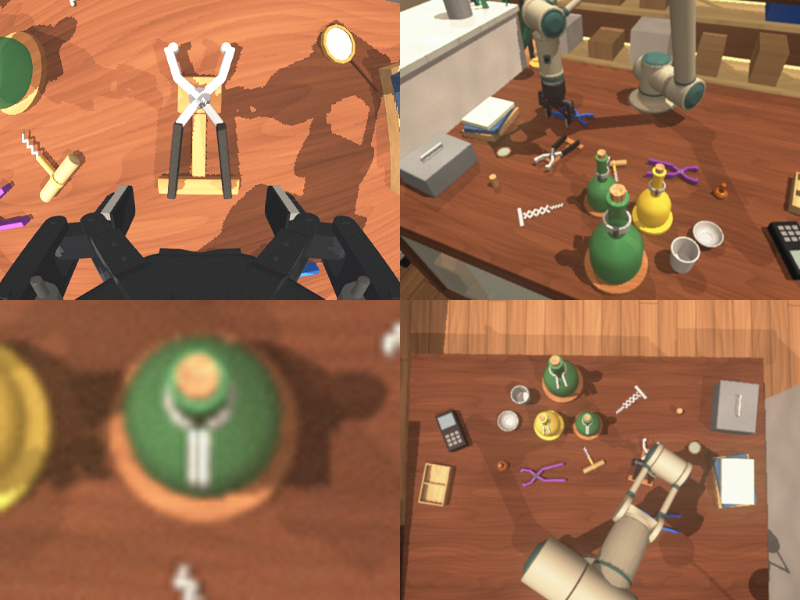

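The pliers lie on their rest (pivot (202,100) in the wrist panel), the collar stays shut (ears at (190–210,430–485)), and the bystanders look unmoved. The robot is clear of everything, so I hand in.

```bash
python3 -c "
from rig import *
print(sign_off())"
```

```text
the job is handed in; nothing more can be done
None
```

I took the dark-handled pliers off their oak rest and squeezed the ears of the smaller green carafe's collar shut with their jaws. I then set the pliers back on the rest, opened the gripper, rose clear and handed in at about 18.8 s; `sign_off` gave no verdict.

- **Collar:** the last top view shows the ears together, and they stayed together after the jaws were opened and withdrawn. I judged the click from pictures, since the ear joint itself cannot be read.
- **Pliers:** the wrist view shows them lying flat on the rest.
- **Bystanders:** they look unmoved in the last pictures, but I did not measure their positions again.
- **Forces:** the readings at the end of each move stayed within a few newtons.
- **Disagreement:** the two estimates of where to grip, from the top and wrist cameras, differed by about 3 mm along the pliers; I gripped between them.

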